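# Count along the rail and push the test tile into the third gap

### The arm

A 6-joint arm with a two-finger parallel gripper is mounted at the origin on a cart in front of the work surface, level with it; the furniture and walls round the work are solid. World frame = base frame: x ahead of the robot, y to its left, z up, the work surface at z = 0. Lengths are in m, angles in rad, forces in N, time in s.
With the tool pointing down it reaches from about 0.3 to 0.875 m from the base axis. Payload 4.2 kg.
Tool frame: the origin (TCP) lies midway between the tips of the shut fingers; the grasp point (between the pads) lies 19 mm behind it; z points along the fingers, y is the line along which they close (so a half turn about z gives the same grasp; the last joint's range is limited). The gripper opens to 85 mm and grips with 20 to 120 N. Pads are 22 mm wide; open, the fingers measure 114 mm over their backs; the gripper's body (76 mm by 85 mm) begins 54 mm behind the grasp point. The pads swing forward as they close: fully open they stand 13 mm farther back than shut.
Start: joints at [-1.232, 0.32, 1.565, -0, 1.257, -0.02], TCP at [0.202, -0.538, 0.231] pointing down, gripper open.
Joint ranges: [-3.11, 3.11], [-0.84, 2.01], [0.21, 2.61], [-1.34, 4.49], [0.05, 2.63], [-2.56, 2.56]. Speed limits (rad/s): [2.57, 2.57, 3.14, 3.14, 3.14, 3.14].

### API

Orientations are given as [roll, pitch, yaw] about the fixed x, y, z axes, in that order (R = Rz(yaw) Ry(pitch) Rx(roll)).
In Python, from bench import ctrl gives the robot as it stands.
- The arm moves only by the tool tcp_steps, called after ">>>" by a JSON object that holds its "op" and its "data", one argument or row to a line. Schema: {"type":"object","properties":{"rows":{"type":"array","items":{"type":"object","properties":{"dx":{"type":"number"},"dy":{"type":"number"},"dz":{"type":"number"},"yaw":{"type":"number"},"aperture":{"type":"number"}},"additionalProperties":false,"required":["aperture"]},"minItems":1,"maxItems":8},"grip_force":{"type":"number"},"only":{"type":"string"},"quiet":{"type":"boolean"},"lines":{"type":"string"}},"required":["rows"],"additionalProperties":false}. rows is a list of rows, 1 to 8 of them, each an object with the fields dx, dy, dz (the shift in m), yaw (a turn about the tool's z in rad), aperture (the finger opening in m); a field left out counts as zero (the opening has to be given); each row is the pose to reach, as a shift and turn from the pose commanded when the call began, along the tool's axes at that moment; what a row does not reach only later rows make up. A row lasts 1/8 s, in which the tool goes at most 0.0625 m and 0.188 rad, less where a joint would pass 70% of its speed; a pose out of reach is approached as far as the arm can. The fingers move at their own pace and stop on an object; grip_force is the grip in N (left out, the last holds). Time passes only in rows, so rows that do not move let the fingers close. The tool returns the time, the measured TCP pose, the force, the opening and the grip force at its end. only (a regular expression) keeps the lines of the reply that match it, lines (a string "A,B") keeps lines A to B, and quiet returns only ok. Input that does not fit is refused with a message, and nothing moves.
- ctrl.read_state(): the state, without advancing time (a new reading comes with each control period).
- ctrl.get_image(name): name is "scene" or "top" or "wrist"; returns a dict with "image" (400x640x3 uint8, blue, green, red), "camera_matrix" (3x3 intrinsics, pixels), "extrinsics" (4x4, takes a point from camera to world coordinates). Camera axes: x right, y down, z forward; pixel columns grow to the right and rows downward; lengths in m; the calibration is good to about 2 mm. A picture is of the moment at which its call begins. There is no depth.
- ctrl.sign_off(): hands the job in; it is judged then, once.
The state is a dict: "time_s": time; "qpos": joint angles; "dq": joint speeds; "joint_efforts": joint torques, N m; "tcp_pos": TCP position; "ee_rot": TCP orientation; "wrist_force": force on the tool from outside, world axes, zero at the start; "ft_torque": the same for the moment, N m; "finger_gap": finger opening in m; "grip_force": force on a finger pad.
Only numpy, scipy, OpenCV 4.12 (cv2) and the standard library are available. Lean on these libraries where they do the work, as an engineer would, in place of code of your own. Each camera call takes 0.05 s, during which the arm holds its last target. There are 200 camera calls.

### The job

Starting at the left end of the tile rack, run a closed fingertip along the top of its sprung rail to count the gaps, touching the blue pad over the first, second and third gap in turn and none beyond the third. Then push the loose orange-ended test tile that lies in front of the rack along the table into that third gap, straight and fully home against the back board. Only touch and push: do not pick the tile up or tip it, and leave the other tiles, the pot and the jar where they are.

Things in the scene. Friction and masses are not known exactly. Their poses are not given: they have to be found in the camera images.
- rack: low wooden tile rack, fixed, 368 mm wide. Origin on the table under its middle; x points away from the robot into the gaps, y to its left end. Seven dividers along x, 8 mm thick, 28 mm high (end ones 36), 60 mm apart in y, make six equal gaps 52 mm wide, open to the table; gap 1 (leftmost) at y = +150 mm. Noses taper to 3 mm, end at x = -31 mm. End pins reach z = 58 mm.
- gap_3 (a point): point on the table in the third gap from the left: in its middle line (rack y = +30 mm), at the foot of the back board's stop face (rack x = +35 mm; board 36 mm high). Axes as the rack's. A tile pushed home touches this face and sticks out about 9 mm in front of the noses.
- rail (a joint): give of the sprung rail, m: 0 at rest, grows as pressed straight down, stop at 0.008. It is an 18 x 376 x 10 mm wooden bar along the rack's y above the gaps, centred at rack x = +5 mm, its flat top 50 mm above the table at rest, with six flush blue pads, one over each gap. About 0.6 N starts it, then 500 N/m (4.6 N at the stop); it springs back by itself.
- pad_1 (a point): blue pad on top of the rail, over the middle of gap 1 counted from the left end of the rack. 18 (x) x 26 (y) x 4 mm, axes as the rack's; the point is the centre of its top face.
- pad_2 (a point): blue pad on top of the rail, over the middle of gap 2 counted from the left end of the rack. 18 (x) x 26 (y) x 4 mm, axes as the rack's; the point is the centre of its top face.
- pad_3 (a point): blue pad on top of the rail, over the middle of gap 3 counted from the left end of the rack. 18 (x) x 26 (y) x 4 mm, axes as the rack's; the point is the centre of its top face.
- pad_4 (a point): blue pad on top of the rail, over the middle of gap 4 counted from the left end of the rack. 18 (x) x 26 (y) x 4 mm, axes as the rack's; the point is the centre of its top face.
- pad_5 (a point): blue pad on top of the rail, over the middle of gap 5 counted from the left end of the rack. 18 (x) x 26 (y) x 4 mm, axes as the rack's; the point is the centre of its top face.
- pad_6 (a point): blue pad on top of the rail, over the middle of gap 6 counted from the left end of the rack. 18 (x) x 26 (y) x 4 mm, axes as the rack's; the point is the centre of its top face.
- tile: the loose glaze test tile with the orange-red glazed end, lying flat on the table in front of the rack, long side roughly along the gaps. 75 (x) x 45 (y) x 10 mm (its vertical sides are about 8 mm high), about 80 g; origin at the centre of its underside, x along its length, z up.
- teal_tile: bystander: same-sized tile with a teal end, lying home in gap 1; origin at the centre of its underside.
- plain_tile: bystander: same-sized plain beige tile, lying home in gap 5; origin at the centre of its underside.
- blue_pot: bystander: small pale blue pot behind the rack, 81 mm across, 92 mm high; origin at the centre of its underside.
- stone_jar: bystander: white lidded jar behind the rack, 80 mm across, 84 mm high; origin at the centre of its underside.

How it is judged:
On the way, in this order (a step that is already met when the one before it is completed fails the run):
1. a fingertip touches the pad over the first gap (contact force between the fingers and rail_c1 above 0.3 N), for 0.05 s.
2. a fingertip touches the pad over the second gap (contact force between the fingers and rail_c2 above 0.3 N), for 0.05 s.
3. a fingertip touches the pad over the third gap (contact force between the fingers and rail_c3 above 0.3 N), for 0.05 s.
4. the orange-ended tile is fully home in the third gap (x of tile in the frame of rack above -0.0075 m and y of tile in the frame of rack between 0.022 and 0.038 m and angle between the x axis of tile and the x axis of rack, either way round below 0.12 rad and height (world z) of tile below 0.006 m), for 0.2 s.
At the end, for the whole second after the job is handed in: The orange-ended tile lies flat in the third gap from the left, at rest, within 5 mm of the back board, 8 mm of the gap's middle and 7 degrees of straight; the rail has sprung back; the other tiles are within 12 mm and the blue pot and jar within 20 mm of their places (all of step 4 and linear speed of tile below 0.01 m/s and value of joint rail below 0.002 m and distance of each of teal_tile, plain_tile from where it was at the start of the episode below 0.012 m and distance of each of blue_pot, stone_jar from where it was at the start of the episode below 0.02 m); the robot touches nothing.
It fails at once if a pad beyond the third gap is touched (contact force between the fingers and rail_c4 above 0.3 N or contact force between the fingers and rail_c5 above 0.3 N or contact force between the fingers and rail_c6 above 0.3 N).
It fails at once if the tile is lifted more than 15 mm or tipped more than 20 degrees (height (world z) of tile above 0.015 m or angle between tile's own z axis and vertical above 0.35 rad).
It fails at once if another tile is moved more than 12 mm, or the blue pot or the jar more than 20 mm (distance of any of teal_tile, plain_tile from where it was at the start of the episode above 0.012 m or distance of any of blue_pot, stone_jar from where it was at the start of the episode above 0.02 m).
It also fails if it takes over 58 s, if anything falls off the work surface, if the arm or the gripper's body presses on something with over 40 N, if the wrist force passes 120 N, or if a joint passes its speed limit or range.

## Working session

There is one attempt and no reset: what is moved stays moved. The work goes in short steps, Python scripts to look and compute and a tool call to move; the robot and the scene stay as the last step left them, time stands still between calls to the robot, and variables do not carry over. Pictures are saved under pics/ and viewed, at most 10 in all, crops included, and the job is handed in when it is done.

```bash
ls; mkdir -p pics
```

Run:
```python
from bench import ctrl
import cv2,numpy as np
for n in ("scene","top"):
    d=ctrl.get_image(n); cv2.imwrite(f"pics/{n}0.png",d["image"]); print(n,d["camera_matrix"].tolist() if hasattr(d["camera_matrix"],'tolist') else d["camera_matrix"]); print(np.round(d["extrinsics"],3))
s=ctrl.read_state(); print(s)
```

```text
bench.py
pics
scene [[459.57695145380046, 0.0, 326.65587100169915], [0.0, 459.57695145380046, 204.18170245247168], [0.0, 0.0, 1.0]]
[[ 0.815 -0.215  0.538  0.082]
 [-0.579 -0.34   0.741 -1.029]
 [ 0.024 -0.916 -0.401  0.444]
 [ 0.     0.     0.     1.   ]]
top [[488.0893588154242, 0.0, 318.96593069000596], [0.0, 488.0893588154242, 204.020989910822], [0.0, 0.0, 1.0]]
[[-0.08  -0.976  0.202  0.389]
 [-0.997  0.078 -0.016 -0.286]
 [ 0.    -0.203 -0.979  1.177]
 [ 0.     0.     0.     1.   ]]
{'time_s': 0.1, 'qpos': array([-1.23196754e+00,  3.20242389e-01,  1.56555695e+00,  1.50122670e-05,
        1.25739958e+00, -2.00408159e-02]), 'dq': array([ 8.09667692e-04, -2.23929584e-03, -1.99495877e-03,  2.82640146e-04,
        6.13886020e-05, -8.71698025e-04]), 'joint_efforts': array([ 6.42420873e-04, -4.16411090e+01, -2.34706414e+01,  1.07768089e-04,
        4.86721750e-03, -1.42699437e-05]), 'tcp_pos': array([ 0.20179089, -0.53797459,  0.23055808]), 'ee_rot': array([-3.13998700e+00, -4.64593167e-05,  3.58864926e-01]), 'wrist_force': array([-0.0038112 , -0.56435338, -0.10316579]), 'ft_torque': array([-0.01610769, -0.03038761, -0.00632879]), 'grip_force': 0.0, 'finger_gap': 0.08537514100441289}
```

View pics/top0.png

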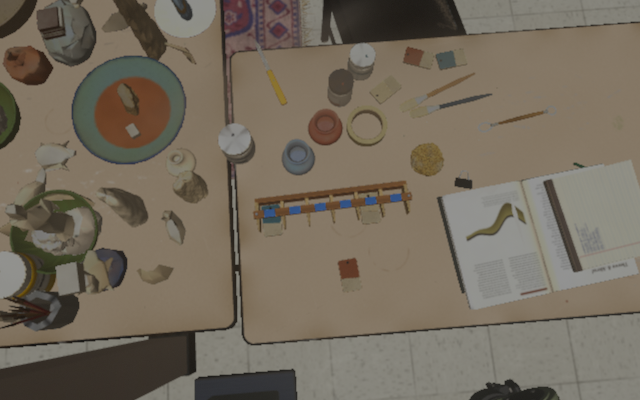

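View pics/scene0.png

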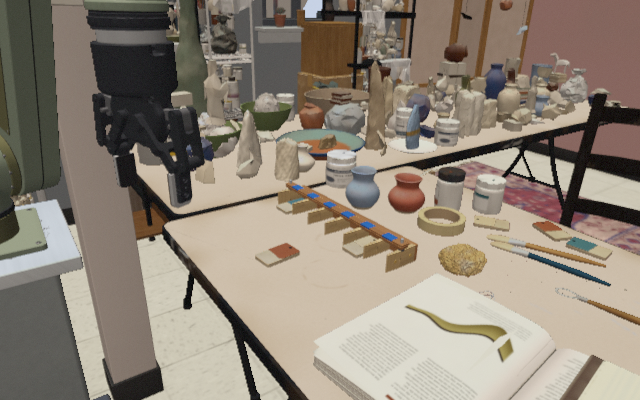

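The top view shows the rack running from (258,212) on the left (teal tile in gap 1) to (408,195). The loose orange tile is at (348,274), and the pot and jar are behind the rack. Next I'll measure the pads and tile in both views.

Create h.py:
```python
import cv2,numpy as np
from bench import ctrl
def ray(d,p):
    K=np.array(d["camera_matrix"]);T=np.array(d["extrinsics"])
    v=T[:3,:3]@np.linalg.solve(K,[p[0],p[1],1.]);return T[:3,3],v/np.linalg.norm(v)
def plane(d,p,z):
    o,v=ray(d,p);return o+v*(z-o[2])/v[2]
def tri(rs):
    A=sum(np.eye(3)-np.outer(v,v) for o,v in rs);b=sum((np.eye(3)-np.outer(v,v))@o for o,v in rs);return np.linalg.solve(A,b)
def blobs(im,lo,hi,amin,roi=None):
    m=cv2.inRange(cv2.cvtColor(im,cv2.COLOR_BGR2HSV),lo,hi)
    if roi: k=np.zeros_like(m);k[roi[1]:roi[3],roi[0]:roi[2]]=1;m*=k
    n,_,st,c=cv2.connectedComponentsWithStats(m)
    return m,[(c[i],st[i]) for i in range(1,n) if st[i,4]>=amin]
BLUE=((105,150,60),(125,255,255)); ORANGE=((0,110,50),(12,255,255))
```

Run:
```python
from h import *
R={"top":(255,180,412,300),"scene":(240,170,430,275)}
D={}
for n in R:
    d=dict(ctrl.get_image(n));D[n]=d
    for nm,c in (("B",BLUE),("O",ORANGE)):
        print(n,nm,[(np.round(b[0],1).tolist(),b[1].tolist()) for b in blobs(d["image"],*c,5,R[n])[1]])
```

```text
top B [([395.3, 197.2], [391, 194, 10, 7, 55]), ([370.1, 200.4], [366, 197, 10, 7, 55]), ([345.0, 203.4], [341, 201, 10, 6, 53]), ([319.8, 206.4], [315, 204, 10, 6, 54]), ([294.6, 209.5], [290, 207, 10, 6, 55]), ([269.1, 212.7], [265, 210, 10, 7, 57])]
top O [([348.3, 268.3], [338, 258, 21, 21, 328])]
scene B [([296.7, 186.9], [293, 185, 9, 5, 23]), ([312.3, 195.0], [308, 193, 10, 5, 29]), ([329.0, 204.0], [324, 202, 11, 5, 35]), ([347.3, 213.8], [341, 212, 13, 6, 39]), ([366.9, 224.4], [361, 222, 12, 7, 45]), ([389.0, 236.3], [382, 233, 15, 8, 57])]
scene O [([407.0, 193.3], [389, 174, 36, 39, 964]), ([320.3, 205.3], [319, 204, 4, 4, 7]), ([329.5, 209.3], [327, 208, 6, 4, 6]), ([355.4, 224.7], [354, 223, 5, 5, 9]), ([385.4, 239.8], [384, 239, 4, 2, 5]), ([283.9, 250.4], [269, 243, 30, 15, 259])]
```

Run:
```python
from h import *
t=dict(ctrl.get_image("top"));s=dict(ctrl.get_image("scene"))
tp=[b[0] for b in sorted(blobs(t["image"],*BLUE,5,(255,180,412,300))[1],key=lambda b:b[0][0])]
sp=[b[0] for b in sorted(blobs(s["image"],*BLUE,5,(240,170,430,275))[1],key=lambda b:b[0][0])]
P=np.array([tri([ray(t,a),ray(s,b)]) for a,b in zip(tp,sp)])
Q=np.array([plane(t,a,.05) for a in tp])
print(np.round(P,4));print(np.round(Q,4), np.linalg.norm(np.diff(Q,axis=0),axis=1))
l=np.polyfit(np.arange(6),Q,1); print("yaw rack",np.arctan2(l[0][0],-l[0][1]))
yaw=np.arctan2(l[0][0],-l[0][1])
m=blobs(t["image"],*ORANGE,5,(255,230,412,300))[0]
pts=np.argwhere(m)[:,::-1]
W=np.array([plane(t,p,.008)[:2] for p in pts]);r=cv2.minAreaRect((W*1000).astype(np.float32));print(r)
# beige part neighbourhood colours
hsv=cv2.cvtColor(t["image"],cv2.COLOR_BGR2HSV)
print(hsv[274:296:2,350].tolist(),hsv[285,330:370:3].tolist())
big=cv2.resize(t["image"][180:310,250:410],None,fx=5,fy=5,interpolation=cv2.INTER_CUBIC)[:600];cv2.imwrite("pics/z1.png",big[:, :800])
```

```text
[[ 0.6082 -0.1863  0.0513]
 [ 0.6113 -0.2463  0.0512]
 [ 0.6141 -0.3061  0.0512]
 [ 0.6168 -0.3659  0.0508]
 [ 0.6193 -0.4255  0.0507]
 [ 0.6222 -0.4856  0.0504]]
[[ 0.61   -0.187   0.05  ]
 [ 0.6127 -0.247   0.05  ]
 [ 0.6154 -0.3068  0.05  ]
 [ 0.618  -0.3666  0.05  ]
 [ 0.6205 -0.4263  0.05  ]
 [ 0.6234 -0.4865  0.05  ]] [0.06003397 0.05990827 0.05989311 0.05976096 0.06019506]
yaw rack 0.044311328167101184
((468.70428466796875, -362.9207458496094), (43.65663528442383, 43.444129943847656), 5.336697101593018)
[[10, 148, 95], [10, 146, 94], [16, 80, 115], [20, 64, 120], [20, 66, 120], [20, 63, 121], [20, 65, 122], [20, 65, 122], [20, 69, 126], [17, 61, 133], [17, 61, 133]] [[17, 61, 133], [17, 59, 133], [17, 61, 133], [17, 61, 133], [18, 69, 115], [20, 66, 119], [20, 67, 118], [20, 65, 121], [20, 62, 124], [20, 62, 124], [21, 61, 125], [17, 61, 133], [18, 62, 132], [17, 63, 133]]
```

View pics/z1.png

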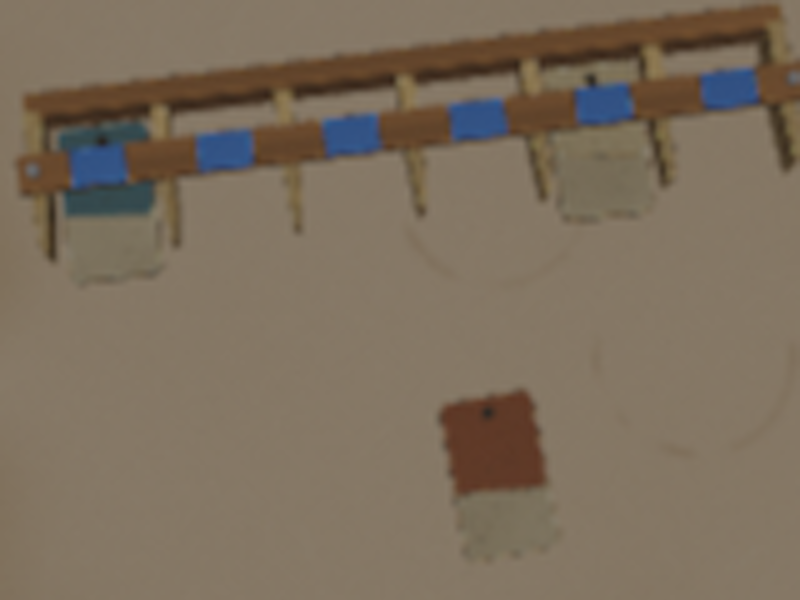

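The six pads are 60 mm apart at z≈0.051, as they should be, and the rack yaw is about 0.045. The tile centre is about (0.453, -0.364). I'll move over the work area with the fingers closed and take a closer look with the wrist camera.

>>> {"op": "tcp_steps", "data": {
  "rows": [
    {"dx": 0.05,"dy": -0.013,"yaw": 0.1,"aperture": 0},
    {"dx": 0.11,"dy": -0.028,"yaw": 0.2,"aperture": 0},
    {"dx": 0.17,"dy": -0.044,"yaw": 0.314,"aperture": 0},
    {"dx": 0.23,"dy": -0.06,"yaw": 0.314,"aperture": 0},
    {"dx": 0.29,"dy": -0.075,"yaw": 0.314,"aperture": 0},
    {"dx": 0.3,"dy": -0.091,"yaw": 0.314,"aperture": 0},
    {"dx": 0.3,"dy": -0.091,"yaw": 0.314,"aperture": 0}
  ]
}}

```text
time_s: 1.18
tcp_pos: [0.4505, -0.3469, 0.2312]
ee_rot: [-3.142, 0.001, 0.047]
wrist_force: [-0.9, -0.8, 0.2]
finger_gap: 0.0001
grip_force: 0.0
```

Run:
```python
from h import *
d=dict(ctrl.get_image("wrist"));cv2.imwrite("pics/w1.png",d["image"]);print(np.round(d["extrinsics"],3),d["camera_matrix"]);print(ctrl.read_state()["ee_rot"])
```

```text
[[ 0.046 -0.964 -0.261  0.516]
 [-0.999 -0.045 -0.013 -0.344]
 [ 0.001  0.261 -0.965  0.375]
 [ 0.     0.     0.     1.   ]] [[296.5030509    0.         320.09873294]
 [  0.         296.5030509  199.22243875]
 [  0.           0.           1.        ]]
[3.14094387e+00 7.82354910e-04 4.52613639e-02]
```

View pics/w1.png

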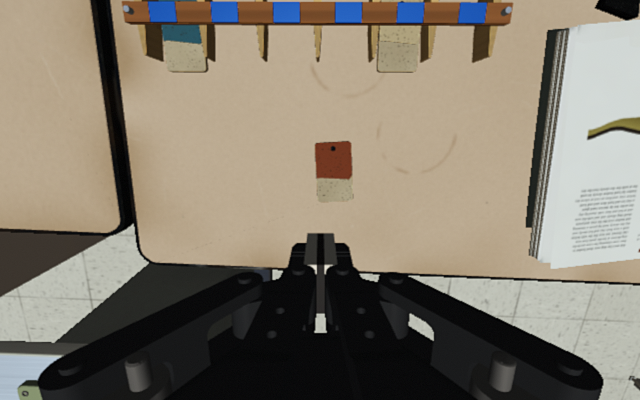

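The wrist view shows the pads from (162,12) to (472,12), the divider noses at rows 55–62, and the tile from (315,141) to (353,201), nearly straight. Next I'll measure them.

Add to h.py:
```python
def rack_w(d,z=.05):
    b=sorted([x[0] for x in blobs(d["image"],*BLUE,40,(0,0,520,60))[1]],key=lambda c:c[0]);return b,np.array([plane(d,c,z) for c in b])
def tile_corners(d,z=.008,roi=(230,80,480,215)):
    im=d["image"].astype(float);bg=np.median(d["image"][roi[1]:roi[3],roi[0]:roi[2]].reshape(-1,3),axis=0)
    h=cv2.cvtColor(d["image"],cv2.COLOR_BGR2HSV)
    m,bl=blobs(d["image"],*ORANGE,100,roi)
    c,st=max(bl,key=lambda b:b[1][4])
    pts=np.argwhere(m)[:,::-1];pts=pts[(abs(pts-c)<40).all(1)]
    W=np.array([plane(d,p,z)[:2] for p in pts]);return W
```

Run:
```python
from h import *
d=dict(ctrl.get_image("wrist"))
b,Q=rack_w(d);print(np.round(b,1).tolist());print(np.round(Q,4))
W=tile_corners(d);print(len(W),cv2.minAreaRect((W*1000).astype(np.float32)))
h=cv2.cvtColor(d["image"],cv2.COLOR_BGR2HSV)
print(h[190,308:362:3].tolist());print(h[184:210:2,335].tolist())
```

```text
[[160.5, 11.0], [222.5, 11.4], [284.5, 11.5], [346.5, 12.0], [408.4, 11.9], [470.4, 12.0]]
[[ 0.6096 -0.1863  0.05  ]
 [ 0.6119 -0.2462  0.05  ]
 [ 0.6146 -0.3062  0.05  ]
 [ 0.6169 -0.3662  0.05  ]
 [ 0.6197 -0.4262  0.05  ]
 [ 0.6223 -0.4862  0.05  ]]
1278 ((467.3752136230469, -362.17864990234375), (46.08940887451172, 44.36929702758789), 4.067081451416016)
[[18, 59, 187], [18, 55, 189], [18, 55, 190], [22, 56, 163], [22, 65, 161], [22, 61, 163], [21, 65, 148], [22, 62, 165], [21, 62, 168], [22, 60, 166], [22, 59, 169], [22, 58, 171], [22, 58, 168], [22, 58, 168], [24, 60, 170], [18, 57, 188], [18, 58, 189], [19, 59, 187]]
[[22, 61, 163], [22, 62, 164], [21, 61, 167], [22, 60, 166], [22, 60, 166], [22, 59, 168], [22, 59, 170], [23, 60, 167], [20, 68, 166], [17, 57, 189], [18, 57, 189], [18, 57, 187], [18, 56, 188]]
```

>>> {"op": "tcp_steps", "data": {
  "rows": [
    {"dx": 0.042,"dy": -0.039,"dz": 0.02,"aperture": 0},
    {"dx": 0.084,"dy": -0.077,"dz": 0.04,"aperture": 0},
    {"dx": 0.126,"dy": -0.116,"dz": 0.07,"aperture": 0},
    {"dx": 0.166,"dy": -0.154,"dz": 0.11,"aperture": 0},
    {"dx": 0.166,"dy": -0.154,"dz": 0.155,"aperture": 0},
    {"dx": 0.166,"dy": -0.154,"dz": 0.17,"aperture": 0},
    {"dx": 0.166,"dy": -0.154,"dz": 0.17,"aperture": 0}
  ]
}}

```text
time_s: 2.15
tcp_pos: [0.6089, -0.1882, 0.061]
ee_rot: [-3.141, 0.001, 0.043]
wrist_force: [0.1, -0.8, 0.4]
finger_gap: -0.0002
grip_force: 0.0
```

>>> {"op": "tcp_steps", "data": {
  "rows": [
    {"dz": 0.006,"aperture": 0},
    {"dz": 0.01,"aperture": 0},
    {"dz": 0.01,"aperture": 0}
  ]
}}

```text
time_s: 2.52
tcp_pos: [0.6098, -0.1869, 0.0519]
ee_rot: [3.141, -0.001, 0.044]
wrist_force: [-0.2, 0.2, -0.7]
finger_gap: -0.0
grip_force: 0.0
```

>>> {"op": "tcp_steps", "data": {
  "rows": [
    {"dz": 0.003,"aperture": 0},
    {"dz": 0.005,"aperture": 0},
    {"dz": 0.005,"aperture": 0},
    {"dz": 0.005,"aperture": 0}
  ]
}}

```text
time_s: 3.02
tcp_pos: [0.6103, -0.1868, 0.0467]
ee_rot: [3.141, -0.001, 0.045]
wrist_force: [1.0, -1.5, 2.3]
finger_gap: -0.0
grip_force: 1.1
```

```bash
python3 -c "
from h import *
for i in range(4):
    ctrl.get_image('wrist') if i else 0; s=ctrl.read_state(); print(s['tcp_pos'],s['wrist_force'])"
```

```text
[ 0.6102548  -0.18683287  0.04668907] [ 0.99397399 -1.54605107  2.28821832]
[ 0.61022127 -0.18683741  0.04665221] [ 0.85917079 -1.71533242  2.10459877]
[ 0.61022257 -0.1868133   0.04663833] [ 0.83163682 -0.90760073  2.31155672]
[ 0.61019572 -0.18677494  0.04658394] [ 1.30448707 -1.07104652  2.70204761]
```

>>> {"op": "tcp_steps", "data": {
  "rows": [
    {"dy": 0.015,"aperture": 0},
    {"dy": 0.03,"aperture": 0},
    {"dy": 0.045,"aperture": 0},
    {"dy": 0.06,"aperture": 0},
    {"dy": 0.06,"aperture": 0},
    {"dy": 0.06,"aperture": 0}
  ]
}}

```text
time_s: 3.92
tcp_pos: [0.6126, -0.2473, 0.0464]
ee_rot: [3.14, -0.001, 0.045]
wrist_force: [1.0, -2.0, 3.1]
finger_gap: 0.0001
grip_force: 1.2
```

>>> {"op": "tcp_steps", "data": {
  "rows": [
    {"dy": 0.015,"aperture": 0},
    {"dy": 0.03,"aperture": 0},
    {"dy": 0.045,"aperture": 0},
    {"dy": 0.06,"aperture": 0},
    {"dy": 0.06,"aperture": 0},
    {"dy": 0.06,"aperture": 0}
  ]
}}

```text
time_s: 4.68
tcp_pos: [0.6153, -0.3073, 0.0464]
ee_rot: [3.14, -0.001, 0.045]
wrist_force: [1.0, -2.1, 2.6]
finger_gap: 0.0001
grip_force: 1.2
```

>>> {"op": "tcp_steps", "data": {
  "rows": [
    {"dz": -0.05,"aperture": 0},
    {"dx": -0.02,"dy": 0.013,"dz": -0.06,"yaw": -0.18,"aperture": 0},
    {"dx": -0.06,"dy": 0.04,"dz": -0.06,"yaw": -0.36,"aperture": 0.02},
    {"dx": -0.1,"dy": 0.065,"dz": -0.06,"yaw": -0.54,"aperture": 0.03},
    {"dx": -0.14,"dy": 0.09,"dz": -0.06,"yaw": -0.72,"aperture": 0.03},
    {"dx": -0.165,"dy": 0.107,"dz": -0.06,"yaw": -0.9,"aperture": 0.03},
    {"dx": -0.165,"dy": 0.107,"dz": -0.06,"yaw": -1.08,"aperture": 0.03},
    {"dx": -0.165,"dy": 0.107,"dz": -0.06,"yaw": -1.26,"aperture": 0.03}
  ]
}}

```text
time_s: 5.68
tcp_pos: [0.4544, -0.4202, 0.1058]
ee_rot: [-3.14, -0.001, 1.31]
wrist_force: [0.2, -1.4, 0.8]
finger_gap: 0.0299
grip_force: 0.0
```

>>> {"op": "tcp_steps", "data": {
  "rows": [
    {"dz": 0.03,"yaw": -0.18,"aperture": 0.03},
    {"dz": 0.05,"yaw": -0.311,"aperture": 0.03},
    {"dz": 0.06,"yaw": -0.311,"aperture": 0.03},
    {"dz": 0.06,"yaw": -0.311,"aperture": 0.03}
  ]
}}

```text
time_s: 6.18
tcp_pos: [0.4549, -0.4201, 0.0456]
ee_rot: [-3.14, -0.001, 1.614]
wrist_force: [0.9, 0.8, 0.7]
finger_gap: 0.0296
grip_force: 0.0
```

Run:
```python
from h import *
d=dict(ctrl.get_image("wrist"));cv2.imwrite("pics/w2.png",d["image"])
```

```text
(no output)
```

View pics/w2.png

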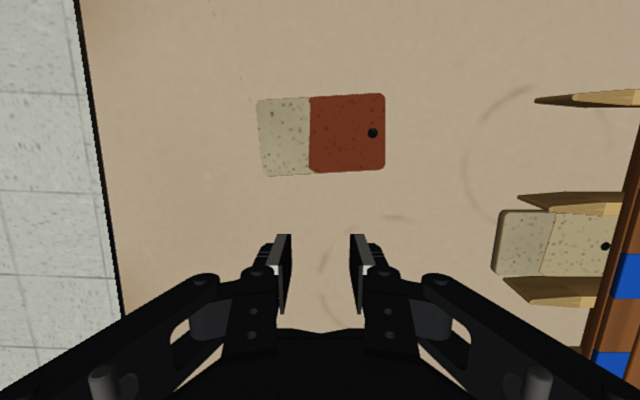

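The wrist view shows the tile at (257..385, 95..175), centred on the two finger tips at x≈285 and 355. I'll lower the fingers to the table beside it.

>>> {"op": "tcp_steps", "data": {
  "rows": [
    {"dz": 0.03,"aperture": 0.03},
    {"dz": 0.04,"aperture": 0.03},
    {"dz": 0.04,"aperture": 0.03}
  ]
}}

```text
time_s: 6.6
tcp_pos: [0.4551, -0.4206, 0.0063]
ee_rot: [-3.141, -0.0, 1.615]
wrist_force: [1.1, 0.9, 0.3]
finger_gap: 0.03
grip_force: 0.0
```

>>> {"op": "tcp_steps", "data": {
  "rows": [
    {"dz": 0.002,"aperture": 0.03},
    {"dz": 0.003,"aperture": 0.03},
    {"dz": 0.003,"aperture": 0.03}
  ]
}}

```text
time_s: 6.98
tcp_pos: [0.4553, -0.4209, 0.0038]
ee_rot: [3.141, 0.001, 1.616]
wrist_force: [-0.8, 0.7, 0.6]
finger_gap: 0.0298
grip_force: 0.0
```

>>> {"op": "tcp_steps", "data": {
  "rows": [
    {"dz": 0.0015,"aperture": 0.03},
    {"dz": 0.0015,"aperture": 0.03},
    {"dz": 0.0015,"aperture": 0.03}
  ]
}}

```text
time_s: 7.35
tcp_pos: [0.4551, -0.4207, 0.0018]
ee_rot: [-3.142, 0.0, 1.616]
wrist_force: [-0.9, 0.5, 0.5]
finger_gap: 0.0298
grip_force: 0.0
```

>>> {"op": "tcp_steps", "data": {
  "rows": [
    {"dz": 0.0015,"aperture": 0.03},
    {"dz": 0.0015,"aperture": 0.03},
    {"dz": 0.0015,"aperture": 0.03}
  ]
}}

```text
time_s: 7.72
tcp_pos: [0.4551, -0.4207, 0.0003]
ee_rot: [-3.142, 0.0, 1.616]
wrist_force: [-0.6, -0.5, -0.2]
finger_gap: 0.0302
grip_force: 0.0
```

>>> {"op": "tcp_steps", "data": {
  "rows": [
    {"dx": 0.01,"dz": 0.001,"aperture": 0.03},
    {"dx": 0.02,"dz": 0.001,"aperture": 0.03},
    {"dx": 0.03,"dz": 0.001,"aperture": 0.03},
    {"dx": 0.04,"dz": 0.001,"aperture": 0.03},
    {"dx": 0.05,"dz": 0.001,"aperture": 0.03},
    {"dx": 0.057,"dz": 0.001,"aperture": 0.03},
    {"dx": 0.06,"dz": 0.001,"aperture": 0.03},
    {"dx": 0.06,"dz": 0.001,"aperture": 0.03}
  ]
}}

```text
time_s: 8.72
tcp_pos: [0.4526, -0.3604, -0.0004]
ee_rot: [3.141, -0.0, 1.616]
wrist_force: [0.9, 0.1, 5.5]
finger_gap: 0.0301
grip_force: 2.8
```

Add to h.py:
```python
def report(d,z=.008,roi=(100,0,520,230)):
    W=tile_corners(d,z,roi);r=cv2.minAreaRect((W*1000).astype(np.float32))
    a=np.radians((r[2]+45)%90-45);c=np.array(r[0])/1000
    t=c-.0150*np.array([np.cos(a),np.sin(a)])
    R=np.array([[np.cos(.043),np.sin(.043)],[-np.sin(.043),np.cos(.043)]])
    # rack origin from pad3 (rack .005,.030)
    print("rect",r,"tile",t,"rack xy",np.round(R@(t-[.6148,-.3065])+[.005,.03],4),"rel yaw",a-.043)
```

Run:
```python
from h import *
for n in("wrist","top"):
    d=dict(ctrl.get_image(n));report(d,roi=(100,0,520,230) if n=="wrist" else (300,215,400,310))
```

```text
rect ((468.42767333984375, -324.8544616699219), (38.20539093017578, 37.77510452270508), 2.528049945831299) tile [ 0.45344227 -0.32551609] rack xy [-0.157   0.0179] rel yaw 0.0011227952096204627Traceback (most recent call last):
  File "<stdin>", line 3, in <module>
  File "h.py", line 26, in report
    W=tile_corners(d,z,roi);r=cv2.minAreaRect((W*1000).astype(np.float32))
  File "h.py", line 22, in tile_corners
    c,st=max(bl,key=lambda b:b[1][4])
         ~~~^^^^^^^^^^^^^^^^^^^^^^^^^
ValueError: max() iterable argument is empty
```

```bash
sed -i 's/<40)/<70)/' h.py
```

>>> {"op": "tcp_steps", "data": {
  "rows": [
    {"dx": 0.004,"dz": -0.001,"aperture": 0.03},
    {"dx": 0.008,"dz": -0.001,"aperture": 0.03},
    {"dx": 0.012,"dz": -0.001,"aperture": 0.03},
    {"dx": 0.012,"dz": -0.001,"aperture": 0.03},
    {"dx": 0.012,"dz": -0.001,"aperture": 0.03}
  ]
}}

```text
time_s: 9.45
tcp_pos: [0.4518, -0.3487, 0.0002]
ee_rot: [-3.141, -0.0, 1.616]
wrist_force: [-0.6, 0.6, 0.1]
finger_gap: 0.0298
grip_force: 0.0
```

Run:
```python
from h import *
d=dict(ctrl.get_image("wrist"));report(d)
```

```text
rect ((465.665771484375, -312.5516357421875), (46.97182083129883, 42.61940002441406), 2.5499119758605957) tile [ 0.45068062 -0.31321898] rack xy [-0.1593  0.0303] rel yaw 0.0015043596148015675
```

>>> {"op": "tcp_steps", "data": {
  "rows": [
    {"dx": -0.015,"aperture": 0.03},
    {"dx": -0.015,"dz": -0.05,"aperture": 0.03},
    {"dx": -0.01,"dy": -0.02,"dz": -0.06,"yaw": 0.18,"aperture": 0.024},
    {"dx": 0.01,"dy": -0.045,"dz": -0.06,"yaw": 0.36,"aperture": 0.024},
    {"dx": 0.035,"dy": -0.0685,"dz": -0.06,"yaw": 0.54,"aperture": 0.024},
    {"dx": 0.035,"dy": -0.0685,"dz": -0.06,"yaw": 0.72,"aperture": 0.024},
    {"dx": 0.035,"dy": -0.0685,"dz": -0.06,"yaw": 0.9,"aperture": 0.024},
    {"dx": 0.035,"dy": -0.0685,"dz": -0.06,"yaw": 1.08,"aperture": 0.024}
  ]
}}

```text
time_s: 10.5
tcp_pos: [0.3821, -0.3181, 0.0606]
ee_rot: [3.14, -0.0, 0.529]
wrist_force: [-0.2, -0.1, 0.3]
finger_gap: 0.0237
grip_force: 0.0
```

>>> {"op": "tcp_steps", "data": {
  "rows": [
    {"yaw": 0.18,"aperture": 0.024},
    {"yaw": 0.36,"aperture": 0.024},
    {"dz": 0.01,"yaw": 0.491,"aperture": 0.024},
    {"dz": 0.01,"yaw": 0.491,"aperture": 0.024}
  ]
}}

```text
time_s: 11.0
tcp_pos: [0.3817, -0.3175, 0.05]
ee_rot: [-3.141, 0.001, 0.046]
wrist_force: [0.1, 0.2, -0.4]
finger_gap: 0.024
grip_force: 0.0
```

Run:
```python
from h import *
d=dict(ctrl.get_image("wrist"));cv2.imwrite("pics/w3.png",d["image"]);report(d); print(ctrl.read_state()["ee_rot"])
b,Q=rack_w(d);print(np.round(b,1).tolist());print(np.round(Q,4))
```

```text
rect ((465.698486328125, -313.3900146484375), (46.30453872680664, 44.67067337036133), 2.5058388710021973) tile [ 0.45071283 -0.31404583] rack xy [-0.1593  0.0295] rel yaw 0.0007351388234458078
[3.14147928e+00 1.00582422e-04 4.65337038e-02]
[]
[]
```

View pics/w3.png

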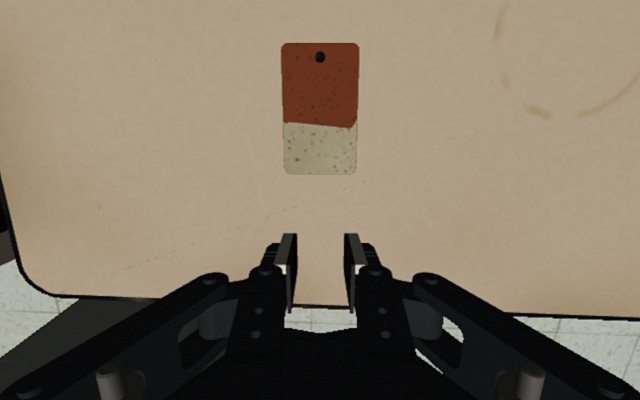

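The wrist view shows the tile straight ahead at (282..358, 43..174), centred on the fingers. I'll lower them and push part of the way.

>>> {"op": "tcp_steps", "data": {
  "rows": [
    {"dz": 0.035,"aperture": 0.024},
    {"dz": 0.048,"aperture": 0.024},
    {"dz": 0.05,"aperture": 0.024},
    {"dz": 0.05,"aperture": 0.024}
  ]
}}

```text
time_s: 11.55
tcp_pos: [0.3823, -0.3173, 0.0009]
ee_rot: [3.141, -0.001, 0.045]
wrist_force: [-0.3, 0.6, -0.1]
finger_gap: 0.024
grip_force: 0.0
```

>>> {"op": "tcp_steps", "data": {
  "rows": [
    {"dx": 0.012,"aperture": 0.024},
    {"dx": 0.024,"aperture": 0.024},
    {"dx": 0.036,"aperture": 0.024},
    {"dx": 0.048,"aperture": 0.024},
    {"dx": 0.06,"aperture": 0.024},
    {"dx": 0.072,"aperture": 0.024},
    {"dx": 0.084,"aperture": 0.024},
    {"dx": 0.09,"aperture": 0.024}
  ]
}}

```text
time_s: 12.55
tcp_pos: [0.4727, -0.3129, 0.0003]
ee_rot: [3.141, -0.0, 0.045]
wrist_force: [-0.7, 0.1, 0.9]
finger_gap: 0.0238
grip_force: 0.3
```

Run:
```python
from h import *
d=dict(ctrl.get_image("wrist"));cv2.imwrite("pics/w4.png",d["image"]);report(d)
```

```text
rect ((535.2222290039062, -309.7257995605469), (46.96821594238281, 44.72260284423828), 2.565143346786499) tile [ 0.52023726 -0.31039713] rack xy [-0.0896  0.0302] rel yaw 0.0017701971870511188
```

View pics/w4.png

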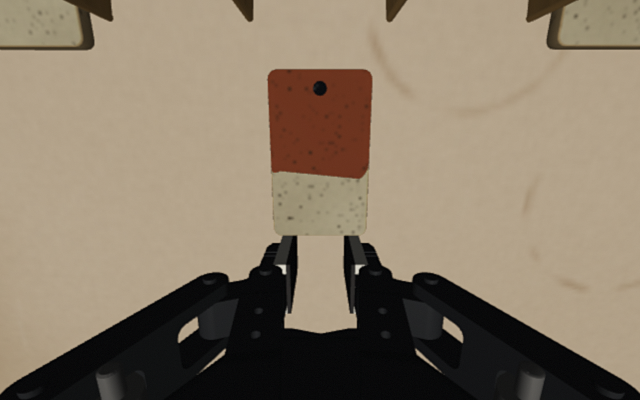

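The tile is centred at x=320, between the noses of gap 3 at 252 and 388. I'll push on into the gap.

>>> {"op": "tcp_steps", "data": {
  "rows": [
    {"dx": 0.011,"aperture": 0.024},
    {"dx": 0.022,"aperture": 0.024},
    {"dx": 0.033,"aperture": 0.024},
    {"dx": 0.044,"aperture": 0.024},
    {"dx": 0.055,"aperture": 0.024},
    {"dx": 0.066,"aperture": 0.024},
    {"dx": 0.074,"aperture": 0.024},
    {"dx": 0.078,"aperture": 0.024}
  ]
}}

```text
time_s: 13.6
tcp_pos: [0.5502, -0.3093, 0.0003]
ee_rot: [3.142, 0.0, 0.045]
wrist_force: [-0.7, -0.2, 0.3]
finger_gap: 0.0242
grip_force: 0.3
```

>>> {"op": "tcp_steps", "data": {
  "rows": [
    {"dx": 0.003,"aperture": 0.024},
    {"dx": 0.006,"aperture": 0.024},
    {"dx": 0.008,"aperture": 0.024},
    {"dx": 0.008,"aperture": 0.024}
  ]
}}

```text
time_s: 14.1
tcp_pos: [0.5579, -0.3091, 0.0003]
ee_rot: [3.141, -0.0, 0.045]
wrist_force: [-0.8, 0.2, -0.7]
finger_gap: 0.0241
grip_force: 0.0
```

Run:
```python
from h import *
d=dict(ctrl.get_image("wrist"));cv2.imwrite("pics/w5.png",d["image"])
```

```text
(no output)
```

View pics/w5.png

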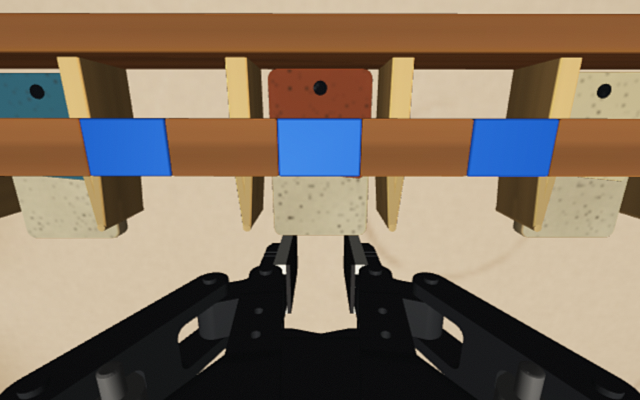

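The tile is between the gap 3 dividers at 240 and 400. Its back edge is at row 236, against 238 for the home tiles, so it is nearly home. One last gentle nudge.

>>> {"op": "tcp_steps", "data": {
  "rows": [
    {"dx": 0.001,"aperture": 0.024},
    {"dx": 0.002,"aperture": 0.024},
    {"dx": 0.002,"aperture": 0.024}
  ]
}}

```text
time_s: 14.52
tcp_pos: [0.559, -0.309, 0.0003]
ee_rot: [-3.141, 0.001, 0.045]
wrist_force: [-3.3, 0.0, 1.7]
finger_gap: 0.0241
grip_force: 1.5
```

>>> {"op": "tcp_steps", "data": {
  "rows": [
    {"dx": 0.001,"aperture": 0.024},
    {"dx": 0.002,"aperture": 0.024},
    {"dx": 0.002,"aperture": 0.024}
  ]
}}

```text
time_s: 14.9
tcp_pos: [0.5591, -0.3089, 0.0003]
ee_rot: [-3.141, 0.005, 0.045]
wrist_force: [-8.2, -1.0, 5.8]
finger_gap: 0.0239
grip_force: 4.2
```

The tile has stopped against the board with the force rising, so it is home. I'll retreat and check.

>>> {"op": "tcp_steps", "data": {
  "rows": [
    {"dx": -0.01,"aperture": 0.024},
    {"dx": -0.03,"dz": -0.002,"aperture": 0.024},
    {"dx": -0.06,"dz": -0.02,"aperture": 0.024},
    {"dx": -0.08,"dz": -0.06,"aperture": 0.024},
    {"dx": -0.08,"dz": -0.1,"aperture": 0.024},
    {"dx": -0.08,"dz": -0.15,"aperture": 0.024},
    {"dx": -0.08,"dz": -0.15,"aperture": 0.024},
    {"dx": -0.08,"dz": -0.15,"aperture": 0.024}
  ]
}}

```text
time_s: 15.9
tcp_pos: [0.4816, -0.3121, 0.1499]
ee_rot: [-3.141, -0.0, 0.045]
wrist_force: [0.8, 0.7, -0.7]
finger_gap: 0.0243
grip_force: 0.0
```

Run:
```python
from h import *
d=dict(ctrl.get_image("wrist"));cv2.imwrite("pics/w6.png",d["image"]);
m,bl=blobs(d["image"],*BLUE,100);print([(np.round(b[0],1).tolist(),np.round(plane(d,b[0],.05),4).tolist()) for b in bl])
```

```text
[([156.3, 23.4], [0.6095, -0.1862, 0.05]), ([238.3, 23.9], [0.6118, -0.2462, 0.05]), ([320.0, 23.8], [0.6146, -0.306, 0.05]), ([402.1, 23.9], [0.6171, -0.3662, 0.05]), ([484.2, 23.9], [0.6198, -0.4263, 0.05]), ([566.2, 23.8], [0.6225, -0.4864, 0.05])]
```

View pics/w6.png

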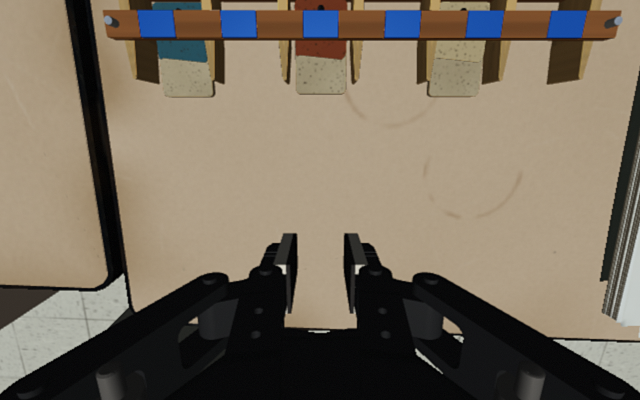

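The orange tile sits in the third gap at (296..346), with its back edge at row 94 against 96 for both home tiles. It is straight, the rail is back up, and the fingers are clear.

```bash
python3 -c "
from bench import ctrl
print(ctrl.sign_off())"
```

```text
the job is handed in; nothing more can be done
None
```

I touched pads 1, 2 and 3 in order and none beyond, pushed the orange-ended tile straight and fully home in the third gap, and handed the job in at about 16 s; sign-off gave no verdict.

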